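# Set the sensor-window retaining ring with the pin spanner

## Task

The steel retaining ring round the sensor window of the cast metal unit is not yet home. Take the wide pin spanner, whose pins fit the ring, put both pins fully into its two holes, and only then turn the ring clockwise (seen from above) with it until the lug on its rim points at the fixed lug on the unit's lid. Let go, leaving the spanner standing in the ring and the narrow spanner where it is.

Things in the scene. Friction and masses are not known exactly. Their poses are not given: they have to be found in the camera images.
- wide_spanner: Wide two-pin spanner, steel, 0.32 kg, upright in the rack, lifts straight out. Bar 104 (x) x 30 (y) x 12 mm; on it a blade handle 56 (x) x 14 (y) x 50 mm high; under it two pins, 8 mm thick, 12 mm long, tapered, at x = +-42 mm. Origin: centre of the bar's underside; z up; handle top z = 62 mm. Same after a half turn. The spanners stand 100 mm apart, either one in either place.
- narrow_spanner: Narrow two-pin spanner beside it, to be left in the rack: same make and height, but its bar is 60 mm long, handle 40 mm, pins 40 mm apart; it does not fit the ring. Origin: centre of the bar's underside; x along the bar, z up.
- ring_top (a point): Centre of the top face of the level steel ring (120 mm outside, 54 inside, 14 thick), 89 mm above the table on the fixed cast unit (190 x 210 mm). Frame turns with the ring, z up: two through holes, 20 mm wide, 14 deep, at x = +-42 mm; dark lug 14 mm wide on the rim at +x. Spanner home: its bar rests on this face, pins have 6 mm play all round, so the ring may follow only after 8 degrees.
- ring (a joint): Ring angle, rad: 0 when its lug points at the fixed lug (dark steel block, 14 mm wide, 12 high, on the unit's lid 75 to 93 mm from the ring's centre). Starts between -1.2 and -0.75 and grows as the ring turns clockwise seen from above. Small steady friction (0.2 N m); stays where left; stop at +0.35.

How it is judged:
By the outcome, as a careful person would: the job done as asked, in the order asked, and still so for the second after the job is handed in, with the robot touching nothing.
It also fails if it takes over 48 s, if anything falls off the work surface, if the arm or the gripper's body presses on something with over 40 N, if the wrist force passes 120 N, or if a joint passes its speed limit or range.

## Robot

A 7-joint arm with a two-finger parallel gripper is mounted at the origin on the work surface. World frame = base frame: x ahead of the robot, y to its left, z up, the work surface at z = 0. Lengths are in m, angles in rad, forces in N, time in s.
With the tool pointing down it reaches from about 0.425 to 0.925 m from the base axis. Payload 6.8 kg.
Tool frame: the origin (TCP) lies midway between the tips of the shut fingers; the grasp point (between the pads) lies 19 mm behind it; z points along the fingers, y is the line along which they close (so a half turn about z gives the same grasp; the last joint's range is limited). The gripper opens to 88 mm and grips with 3 to 60 N. Pads are 20 mm wide; open, the fingers measure 115 mm over their backs; the gripper's body (75 mm by 178 mm) begins 61 mm behind the grasp point.
Start: joints at [-1.237, 0.477, 0.022, 1.555, -0.011, 1.109, -0.083], TCP at [0.289, 0.61, 0.223] pointing down, gripper open.
Joint ranges: [-2.96, 2.96], [-0.34, 2.1], [-1.41, 1.46], [0.24, 2.44], [-1.37, 4.51], [0.17, 1.92], [-2.96, 2.96]. Speed limits (rad/s): [2.39, 2.39, 3.14, 3.14, 3.14, 3.14, 3.14].

## Interface

Orientations are given as a unit quaternion [w, x, y, z].
In Python, from cell import r gives the robot as it stands.
- The arm moves only by the shell command python3 -m crank 'ROWS' [FORCE]. ROWS is JSON, one flat list of numbers, 7 for each row, row after row: the shift along the tool's x, y, z in mm, then the turn, a rotation vector about the tool's x, y, z in rad, then the closure, from -1 (fully open) to 1 (shut), so that 0 is half open. In form: [dx, dy, dz, ax, ay, az, grip, dx, dy, dz, ax, ay, az, grip, ...]. A call has 1 to 20 rows; each row is the pose to reach, as a shift and turn from the pose commanded when the call began, along the tool's axes at that moment; what a row does not reach only later rows make up. A row lasts 1/12 s, in which the tool goes at most 41.7 mm and 7.16 degrees, less where a joint would pass 70% of its speed; a pose out of reach is approached as far as the arm can. A call with a gripper value outside its range is refused whole. The fingers move at their own pace and stop on an object; FORCE is the grip in N (left out, the last holds). Time passes only in rows, so rows that repeat a pose let the fingers close. It gives the time, the measured TCP pose, the force, the opening and the grip force at its end, in the units of the state.
- r.observe(): the state, without advancing time (a new reading comes with each control period).
- r.grab_frame(name): name is "scene" or "top" or "wrist"; returns (picture, depth): 384x512x3 uint8, red, green, blue; 384x512 float32, m along the optical axis (not along the pixel's ray), 0 where there is no reading.
- r.get_calibration(name): a dict with "K" (3x3 intrinsics, pixels), "extrinsics" (4x4, takes a point from world to camera coordinates); the wrist camera has in their place "mount" (4x4, takes a point from camera to tool coordinates, whose origin is the TCP and whose axes are the flange's). Camera axes: x right, y down, z forward; pixel columns grow to the right and rows downward; lengths in m; the calibration is good to about 2 mm. A picture is of the moment at which its call begins: read the wrist's pose just before it. get_calibration takes no time and is no camera call.
- r.close_job(): hands the job in; it is judged then, once.
The state is a dict: "time": time; "joint_positions": joint angles; "joint_vel": joint speeds; "effort": joint torques, N m; "eef_pos": TCP position; "orientation": TCP orientation; "wrist_force": force on the tool from outside, world axes, zero at the start; "torque": the same for the moment, N m; "width": finger opening in m; "grip_force": force on a finger pad.
Only numpy, scipy, OpenCV 4.12 (cv2) and the standard library are available. Lean on these libraries where they do the work, as an engineer would, in place of code of your own. Each camera call takes 0.05 s, during which the arm holds its last target. There are 200 camera calls.

## Working session

There is one attempt and no reset: what is moved stays moved. The work goes in short steps, Python scripts to look and compute and a shell command to move; the robot and the scene stay as the last step left them, time stands still between calls to the robot, and variables do not carry over. Pictures are saved under pics/ and viewed, at most 10 in all, crops included, and the job is handed in when it is done.

```bash
ls; mkdir -p pics; cat > h.py <<'E'
import numpy as np, cv2, pickle
from scipy.spatial.transform import Rotation as R
from cell import r
def grab(n):
    s=r.observe(); im,d=r.grab_frame(n); c=r.get_calibration(n)
    K=np.array(c["K"])
    q=s["orientation"]; T=np.eye(4); T[:3,:3]=R.from_quat([q[1],q[2],q[3],q[0]]).as_matrix(); T[:3,3]=s["eef_pos"]
    C=T@np.array(c["mount"]) if "mount" in c else np.linalg.inv(np.array(c["extrinsics"]))
    return im,d,K,C   # C: camera->world
def ray(K,C,uv,z):
    uv=np.atleast_2d(uv).astype(float); v=np.c_[uv,np.ones(len(uv))]@np.linalg.inv(K).T@C[:3,:3].T
    o=C[:3,3]; return o+v*((z-o[2])/v[:,2])[:,None]
def proj(K,C,p):
    P=np.linalg.inv(C); p=np.atleast_2d(p)@P[:3,:3].T+P[:3,3]; p=p@K.T; return p[:,:2]/p[:,2:]
def cloud(d,K,C):
    v,u=np.mgrid[:d.shape[0],:d.shape[1]]; p=np.stack([u,v,np.ones_like(u)],-1)@np.linalg.inv(K).T*d[...,None]
    return p@C[:3,:3].T+C[:3,3]
def save(f,im): cv2.imwrite(f,im[...,::-1])
E
python3 - <<'E'
from h import *
s=r.observe(); print({k:np.round(v,3).tolist() for k,v in s.items()})
im,d,K,C=grab("top"); save("pics/top.png",im); pickle.dump((im,d,K,C),open("top.pkl","wb"))
print(C.round(3),K)
E
```

```text
pics
{'time': 0.0, 'joint_positions': [-1.237, 0.478, 0.022, 1.556, -0.012, 1.109, -0.083], 'joint_vel': [0.001, 0.001, 0.001, -0.001, -0.001, 0.002, 0.002], 'effort': [0.001, -58.286, 1.535, -27.261, -0.054, 0.017, 0.0], 'eef_pos': [0.288, 0.61, 0.222], 'orientation': [-0.0, 0.219, 0.976, -0.001], 'wrist_force': [-0.157, 0.604, -0.016], 'torque': [-0.019, 0.004, 0.061], 'grip_force': 0.0, 'width': 0.088}
[[-0.018 -0.973  0.228  0.317]
 [-1.     0.018 -0.     0.035]
 [-0.004 -0.228 -0.974  0.883]
 [ 0.     0.     0.     1.   ]] [[426.25302814   0.         257.36451955]
 [  0.         426.25302814 188.43564935]
 [  0.           0.           1.        ]]
```

View pics/top.png

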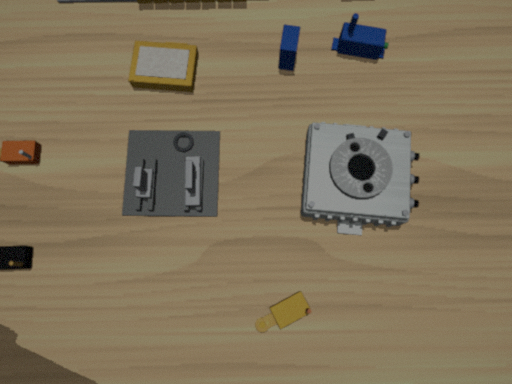

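The top view shows the rack, with the narrow spanner at (144,183) and the wide one at (194,182). The ring is at (361,167) with holes at (354,147) and (368,187). Its lug is at (350,137) and the fixed lug at (382,133).

```bash
python3 - <<'E'
from h import *
im,d,K,C=pickle.load(open("top.pkl","rb")); P=cloud(d,K,C)
def st(n,u0,u1,v0,v1,zl,zh):
    p=P[v0:v1,u0:u1].reshape(-1,3); p=p[(p[:,2]>zl)&(p[:,2]<zh)]
    if len(p)<5: print(n,len(p));return
    (c,s,a)=cv2.minAreaRect((p[:,:2]*1000).astype(np.float32)); print(n,len(p),np.round(c,1),np.round(s,1),round(a,1),'z',np.percentile(p[:,2],[5,50,95]).round(4))
z=P[140:220,175:215,2]; print(np.histogram(z,bins=np.arange(-.01,.15,.01)))
st('rack',125,220,130,215,0.005,.2)
st('wide all',178,212,145,212,.04,.2)
st('wide hi',178,212,145,212,.07,.2)
g=cv2.cvtColor(im,cv2.COLOR_RGB2GRAY)
# ring: dark blobs on the ring
for z,n in ((.089,'blob'),):
    m=(g<60).astype(np.uint8); k,l,s,c=cv2.connectedComponentsWithStats(m)
    for i in range(1,k):
        x,y,w,h,a=s[i]
        if 310<c[i][0]<408 and 122<c[i][1]<215 and a>8: print(c[i].round(1),s[i],ray(K,C,c[i],z)[0].round(4))
big=cv2.resize(im[110:225,110:420],None,fx=2.5,fy=2.5,interpolation=cv2.INTER_CUBIC); save("pics/c1.png",big)
E
```

```text
(array([  66, 2045,  159,  172,  404,   35,   30,   23,   19,  228,    0,
          0,    0,    0,    0]), array([-0.01,  0.  ,  0.01,  0.02,  0.03,  0.04,  0.05,  0.06,  0.07,
        0.08,  0.09,  0.1 ,  0.11,  0.12,  0.13,  0.14]))
rack 6169 [563.7 216.2] [199.6 186.9] 88.8 z [0.0052 0.0073 0.0837]
wide all 335 [526.5 165.9] [75.4 16.9] 1.9 z [0.0436 0.0842 0.0874]
wide hi 247 [535.9 167.6] [56.4 14.2] 0.8 z [0.0728 0.0851 0.0876]
[381.7 134.4] [377 130  10  10  53] [ 0.6077 -0.2122  0.089 ]
[349.5 135.9] [347 134   6   5  23] [ 0.6057 -0.1488  0.089 ]
[354.1 146.6] [350 143   9   8  62] [ 0.5835 -0.1563  0.089 ]
[361.  166.7] [348 154  27  27 543] [ 0.5424 -0.1666  0.089 ]
[367.6 187. ] [363 183  10   9  70] [ 0.5018 -0.1764  0.089 ]
[350.1 194.6] [337 187  29  12  37] [ 0.4876 -0.142   0.089 ]
```

View pics/c1.png

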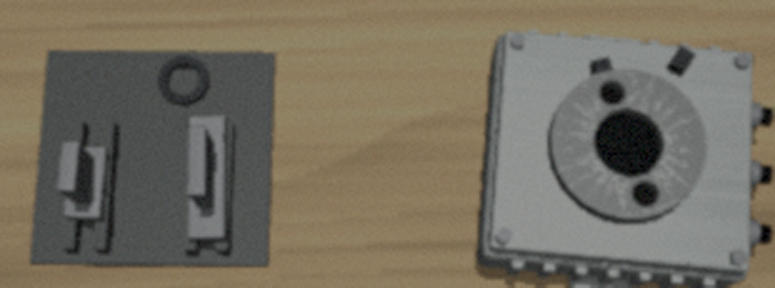

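The crop agrees: the wide spanner is the right-hand one in the rack, bar along world x. The ring lug (600,65) lies along the hole line, and the fixed lug is at (680,60).

```bash
cat >> h.py <<'E'
def go(p,yaw):
    """tool down, tool y axis at angle yaw+90 deg (mod 180) in world; print shift mm & rotvec in tool axes"""
    s=r.observe(); q=s["orientation"]; R0=R.from_quat([q[1],q[2],q[3],q[0]]); best=None
    for k in (0,180):
        Rt=R.from_euler('z',yaw+k,degrees=True)*R.from_euler('x',180,degrees=True)
        w=(R0.inv()*Rt).as_rotvec()
        if best is None or np.linalg.norm(w)<np.linalg.norm(best): best=w
    print('t',round(s['time'],2),'pos',np.round(s['eef_pos'],4),'shift',(R0.inv().apply(np.array(p)-s['eef_pos'])*1000).round(1),'rot',best.round(4),'j7',round(s['joint_positions'][6],2))
E
python3 - <<'E'
from h import *
go([.536,.1676,.24],0.8)
c=r.get_calibration("wrist"); print(np.round(c["mount"],3).tolist(),np.round(c["K"],1).tolist())
im,d,K,C=pickle.load(open("top.pkl","rb")); P=cloud(d,K,C)
print([P[v,u].round(3).tolist() for u,v in ((20,152),(163,65),(290,45),(355,20),(15,257))])
E
```

```text
t 0.05 pos [0.2884 0.6097 0.2218] shift [-412.8 -293.8  -17.7] rot [-1.700e-03 -2.000e-04 -4.558e-01] j7 -0.08
[[-0.001, -0.952, -0.307, 0.086], [1.0, -0.0, -0.001, 0.0], [0.001, -0.307, 0.952, -0.162], [0.0, 0.0, 0.0, 1.0]] [[306.0, 0.0, 256.9], [0.0, 306.0, 189.8], [0.0, 0.0, 1.0]]
[[0.593, 0.512, 0.064], [0.798, 0.237, 0.034], [0.811, -0.039, 0.084], [0.851, -0.173, 0.107], [0.386, 0.518, 0.029]]
```

```bash
python3 -m crank '[-413,-294,-18,0,0,-0.456,-1,-413,-294,-18,0,0,-0.456,-1,-413,-294,-18,0,0,-0.456,-1,-413,-294,-18,0,0,-0.456,-1,-413,-294,-18,0,0,-0.456,-1,-413,-294,-18,0,0,-0.456,-1,-413,-294,-18,0,0,-0.456,-1,-413,-294,-18,0,0,-0.456,-1,-413,-294,-18,0,0,-0.456,-1,-413,-294,-18,0,0,-0.456,-1,-413,-294,-18,0,0,-0.456,-1,-413,-294,-18,0,0,-0.456,-1,-413,-294,-18,0,0,-0.456,-1,-413,-294,-18,0,0,-0.456,-1,-413,-294,-18,0,0,-0.456,-1,-413,-294,-18,0,0,-0.456,-1]' 
python3 - <<'E'
from h import *
im,d,K,C=grab("wrist"); save("pics/w1.png",im); pickle.dump((im,d,K,C),open("w1.pkl","wb"))
P=cloud(d,K,C); p=P.reshape(-1,3)
def st(n,zl,zh):
    q=p[(p[:,2]>zl)&(p[:,2]<zh)&(abs(p[:,0]-.536)<.07)&(abs(p[:,1]-.168)<.03)]
    (c,s,a)=cv2.minAreaRect((q[:,:2]*1000).astype(np.float32)); print(n,len(q),np.round(c,1),np.round(s,1),round(a,1),'z',np.percentile(q[:,2],[5,50,95]).round(4))
st('hi',.08,.095); st('bar',.03,.045)
q=p[(abs(p[:,0]-.536)<.07)&(abs(p[:,1]-.168)<.03)]; print(np.histogram(q[:,2],bins=np.arange(0,.1,.005))[0])
go([.536,.1676,.24],0.8)
E
```

```text
time: 1.38
eef_pos: [0.5352, 0.1699, 0.2402]
orientation: [-0.001, -0.008, 1.0, 0.0]
wrist_force: [0.4, 1.1, -0.9]
width: 0.0879
grip_force: 0.0
hi 660 [532.2 168.4] [55.7 13.2] 0.6 z [0.0844 0.0859 0.0871]
bar 1313 [532.1 168.3] [103.6  30. ] 0.5 z [0.0344 0.0359 0.0373]
[ 216 2016   40   14  398   45  205 1098   10    4    9    8    6   11
   12   10   88  572    0]
t 1.43 pos [0.5351 0.1701 0.2403] shift [-0.8 -2.6  0.3] rot [ 0.0006 -0.001   0.0037] j7 1.21
```

View pics/w1.png

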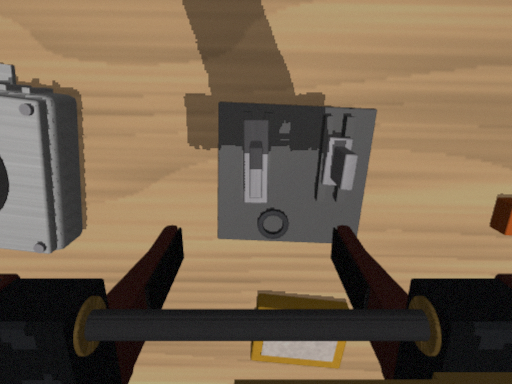

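The wrist view shows the wide spanner at (256,160) and the narrow one at (338,160), with the fingers straddling the handle. The bar measures 103.6 x 30 mm, which confirms it's the wide one.

```bash
python3 - <<'E'
from h import *
go([.5322,.1684,.045],0.6)
E
```

```text
t 1.43 pos [0.5351 0.1701 0.2403] shift [  2.8  -1.8 195.3] rot [ 0.0006 -0.001   0.0072] j7 1.21
```

```bash
python3 -m crank '[3,-2,40,0,0,0.007,-1,3,-2,80,0,0,0.007,-1,3,-2,120,0,0,0.007,-1,3,-2,150,0,0,0.007,-1,3,-2,175,0,0,0.007,-1,3,-2,190,0,0,0.007,-1,3,-2,195,0,0,0.007,-1,3,-2,195,0,0,0.007,-1,3,-2,195,0,0,0.007,1,3,-2,195,0,0,0.007,1,3,-2,195,0,0,0.007,1,3,-2,195,0,0,0.007,1,3,-2,195,0,0,0.007,1,3,-2,195,0,0,0.007,1,3,-2,195,0,0,0.007,1,3,-2,195,0,0,0.007,1,3,-2,195,0,0,0.007,1,3,-2,195,0,0,0.007,1]' 50
```

```text
time: 2.93
eef_pos: [0.5332, 0.1658, 0.0456]
orientation: [-0.0, -0.004, 1.0, -0.0]
wrist_force: [0.8, -0.4, 0.3]
width: 0.0247
grip_force: 0.0
```

```bash
python3 -m crank '[1,2.5,0,0,0,0,0.3,1,2.5,0,0,0,0,0.3,1,2.5,0,0,0,0,1,1,2.5,0,0,0,0,1,1,2.5,0,0,0,0,1,1,2.5,0,0,0,0,1,1,2.5,0,0,0,0,1,1,2.5,0,0,0,0,1,1,2.5,0,0,0,0,1,1,2.5,0,0,0,0,1]' 50
```

```text
time: 3.77
eef_pos: [0.5323, 0.1683, 0.0456]
orientation: [0.0, -0.004, 1.0, 0.0]
wrist_force: [0.3, -0.4, -0.6]
width: 0.0137
grip_force: 50.0
```

```bash
python3 -m crank '[0,0,-15,0,0,0,1,0,0,-35,0,0,0,1,0,0,-70,0,0,0,1,0,0,-110,0,0,0,1,0,0,-150,0,0,0,1,-5,-40,-180,0,0,-0.06,1,-10,-80,-190,0,0,-0.12,1,-14,-120,-190,0,0,-0.18,1,-18,-160,-190,0,0,-0.236,1,-18,-190,-190,0,0,-0.236,1,-18,-205,-190,0,0,-0.236,1,-18,-208,-190,0,0,-0.236,1,-18,-208,-190,0,0,-0.236,1,-18,-208,-190,0,0,-0.236,1,-18,-208,-190,0,0,-0.236,1,-18,-208,-190,0,0,-0.236,1]' 50
python3 - <<'E'
from h import *
im,d,K,C=grab("wrist"); save("pics/w2.png",im); pickle.dump((im,d,K,C),open("w2.pkl","wb"))
E
```

```text
time: 5.1
eef_pos: [0.5517, -0.0376, 0.2354]
orientation: [-0.0, -0.123, 0.992, 0.0]
wrist_force: [-0.0, -0.4, -2.7]
width: 0.0139
grip_force: 50.0
```

View pics/w2.png

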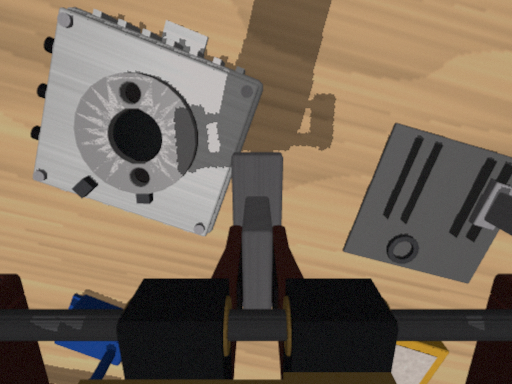

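The wrist view shows the ring at (135,133), holes at (130,92) and (140,177), the ring lug at (145,197) and the fixed lug at (85,186). The wide spanner is held at (258,210).

```bash
cat >> h.py <<'E'
def ringfit(im,d,K,C,c0,blobs):
    P=cloud(d,K,C); m=(abs(P[...,2]-.089)<.004)&(np.hypot(P[...,0]-c0[0],P[...,1]-c0[1])<.064)
    print('ring z',np.median(P[m][:,2]).round(4),m.sum())
    n,l,s,_=cv2.connectedComponentsWithStats(m.astype(np.uint8)); m=(l==1+np.argmax(s[1:,4])).astype(np.uint8)
    cs,_=cv2.findContours(m,cv2.RETR_EXTERNAL,cv2.CHAIN_APPROX_NONE); k=max(cs,key=len)[:,0]
    w=ray(K,C,k,.089)[:,:2]; h=cv2.convexHull(w.astype(np.float32)*1000)[:,0]
    (c,sz,a)=cv2.fitEllipse(h); print('outer ellipse',np.round(c,1),np.round(sz,1))
    g=cv2.cvtColor(im,cv2.COLOR_RGB2GRAY); n,l,s,cc=cv2.connectedComponentsWithStats((g<70).astype(np.uint8)); out=[]
    for (u,v,z) in blobs:
        b=l[v,u]; q=ray(K,C,cc[b],z)[0]; out.append(q[:2]); print((u,v),'area',s[b,4] if b else None,(q*1000).round(1))
    return out
E
python3 - <<'E'
from h import *
a=pickle.load(open("w2.pkl","rb"))
o=ringfit(*a,(.5424,-.1666),[(130,92,.089),(140,177,.089),(135,133,.089),(145,197,.089),(85,186,.089)])
m=(o[0]+o[1])/2; print('mid holes',m.round(4)); an=lambda p:np.degrees(np.arctan2(p[1],p[0])).round(1)
print('yaw',an(o[1]-o[0]),'lug',an(o[3]-m),'fixed',an(o[4]-m),np.hypot(*(o[1]-o[0])))
im,d,K,C=a; P=cloud(d,K,C)
q=P[(P[...,2]>.2)&(P[...,2]<.235)&(np.hypot(P[...,0]-.55,P[...,1]+.038)<.1)]
print(len(q),cv2.minAreaRect((q[:,:2]*1000).astype(np.float32)),np.median(q[:,2]))
E
```

```text
ring z 0.0891 8761
outer ellipse [ 540.6 -166.3] [120.4 122.8]
(130, 92) area 344 [ 499. -176.   89.]
(140, 177) area 263 [ 580.5 -156.3   89. ]
(135, 133) area 2252 [ 539.3 -166.5   89. ]
(145, 197) area 128 [ 603.1 -147.7   89. ]
(85, 186) area 287 [ 605.1 -210.5   89. ]
mid holes [ 0.5398 -0.1661]
yaw 13.6 lug 16.2 fixed -34.2 0.08384895220156771
2994 ((551.715576171875, -37.13450241088867), (103.61004638671875, 30.039325714111328), 14.10431957244873) 0.22576746061531724
```

```bash
python3 - <<'E'
from h import *
go([.540,-.1663,.135],13.8)
E
```

```text
t 5.15 pos [ 0.5517 -0.0379  0.2355] shift [  42.6 -121.7  100.4] rot [ 0.0005 -0.0002  0.005 ] j7 1.83
```

```bash
python3 -m crank '[14,-40,20,0,0,0.005,1,28,-80,45,0,0,0.005,1,38,-110,70,0,0,0.005,1,42.5,-121.5,90,0,0,0.005,1,42.5,-121.5,100,0,0,0.005,1,42.5,-121.5,100,0,0,0.005,1,42.5,-121.5,100,0,0,0.005,1,42.5,-121.5,100,0,0,0.005,1,42.5,-121.5,100,0,0,0.005,1]' 50
python3 - <<'E'
from h import *
go([.540,-.1663,.111],13.8)
im,d,K,C=grab("wrist"); save("pics/w3.png",im[:, :]); pickle.dump((im,d,K,C),open("w3.pkl","wb"))
E
```

```text
time: 5.9
eef_pos: [0.5412, -0.1662, 0.137]
orientation: [0.001, -0.12, 0.993, -0.0]
wrist_force: [-1.4, 0.1, -2.9]
width: 0.0138
grip_force: 50.0
t 5.9 pos [ 0.5412 -0.1662  0.137 ] shift [ 1.3  0.2 26. ] rot [-0.0003  0.0025  0.    ] j7 2.11
```

View pics/w3.png

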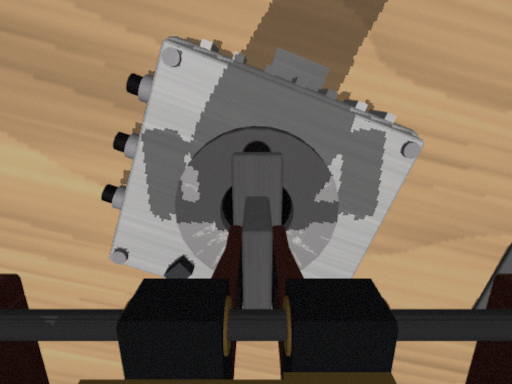

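The spanner is centred over the ring: the bar axis is at column 257, and so is the near hole at (257,148). I'll lower it now.

```bash
python3 -m crank '[1,0,5,0,0,0,1,1,0,10,0,0,0,1,1,0,14,0,0,0,1,1,0,17,0,0,0,1,1,0,20,0,0,0,1,1,0,22,0,0,0,1,1,0,23,0,0,0,1,1,0,24,0,0,0,1,1,0,24.5,0,0,0,1,1,0,24.5,0,0,0,1,1,0,24.5,0,0,0,1]' 50
python3 - <<'E'
from h import *
print(np.round(r.observe()['wrist_force'],1),np.round(r.observe()['torque'],2))
go([.540,-.1663,.1106],13.8)
E
```

```text
time: 6.87
eef_pos: [0.5389, -0.168, 0.1112]
orientation: [0.0, -0.119, 0.993, -0.0]
wrist_force: [-1.4, 0.1, -3.3]
width: 0.0139
grip_force: 50.0
[-1.4  0.1 -3.3] [ 0.06 -0.02  0.01]
t 6.87 pos [ 0.5389 -0.168   0.1112] shift [-1.5  1.4  0.6] rot [-0.0001  0.0002 -0.0027] j7 2.12
```

```bash
python3 -m crank '[-1.5,1.5,0,0,0,0,1,-1.5,1.5,0.5,0,0,0,1,-1.5,1.5,1,0,0,0,1,-1.5,1.5,1,0,0,0,1,-1.5,1.5,1,0,0,0,1]' 50
```

```text
time: 7.28
eef_pos: [0.5403, -0.1658, 0.1106]
orientation: [0.0, -0.119, 0.993, 0.0]
wrist_force: [-1.2, 2.2, 2.2]
width: 0.0137
grip_force: 50.0
```

```bash
python3 -m crank '[0,0,0,0,0,0.05,1,0,0,0,0,0,0.1,1,0,0,0,0,0,0.15,1,0,0,0,0,0,0.2,1,0,0,0,0,0,0.25,1,0,0,0,0,0,0.3,1,0,0,0,0,0,0.35,1,0,0,0,0,0,0.4,1,0,0,0,0,0,0.45,1,0,0,0,0,0,0.5,1,0,0,0,0,0,0.55,1,0,0,0,0,0,0.6,1,0,0,0,0,0,0.65,1,0,0,0,0,0,0.7,1,0,0,0,0,0,0.75,1,0,0,0,0,0,0.8,1,0,0,0,0,0,0.84,1,0,0,0,0,0,0.84,1,0,0,0,0,0,0.84,1]' 50
python3 - <<'E'
from h import *
print(np.round(r.observe()['wrist_force'],1),np.round(r.observe()['torque'],2))
go([.540,-.1663,.1106],-42.6)
im,d,K,C=grab("top"); pickle.dump((im,d,K,C),open("t4.pkl","wb"))
a=cv2.resize(im[105:225,300:420],(400,400),interpolation=cv2.INTER_CUBIC)
im,d,K,C=grab("wrist"); pickle.dump((im,d,K,C),open("w4.pkl","wb"))
save("pics/p4.png",np.hstack([a,cv2.resize(im[100:384,70:420],(400,400))]))
E
```

```text
time: 8.87
eef_pos: [0.5405, -0.1661, 0.1106]
orientation: [0.001, 0.296, 0.955, 0.0]
wrist_force: [0.8, 1.2, 3.5]
width: 0.0139
grip_force: 50.0
[0.8 1.2 3.5] [ 0.33  0.12 -0.08]
t 8.87 pos [ 0.5405 -0.1661  0.1106] shift [ 0.3 -0.4  0. ] rot [0.0007 0.0009 0.1427] j7 1.4
```

View pics/p4.png

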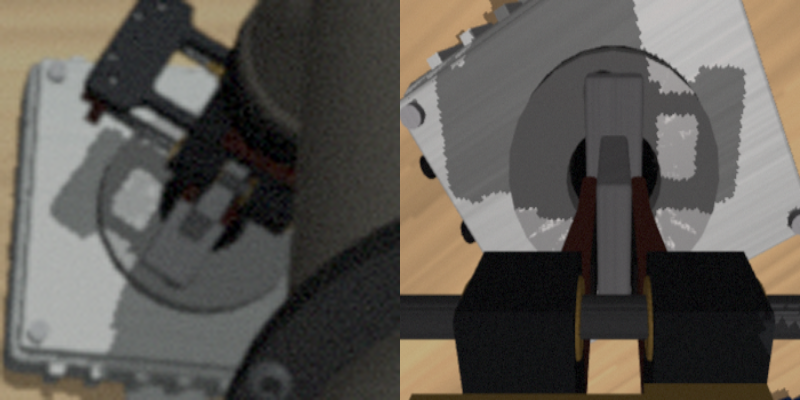

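The arm hides both lugs in the top view, and the gripper hides them in the wrist view. I'll try the scene camera.

```bash
python3 - <<'E'
from h import *
im,d,K,C=grab("scene"); pickle.dump((im,d,K,C),open("s4.pkl","wb"))
u,v=proj(K,C,[.54,-.166,.089])[0].astype(int); print(u,v,C[:3,3].round(2), proj(K,C,[[.6069,-.2122,.087]]))
y0,x0=max(v-60,0),max(u-75,0); print(x0,y0)
save("pics/s4.png",cv2.resize(im[y0:y0+100,x0:x0+150],(750,500),interpolation=cv2.INTER_CUBIC))
E
```

```text
149 199 [1.05 0.13 0.63] [[117.26392722 221.51235651]]
74 139
```

View pics/s4.png

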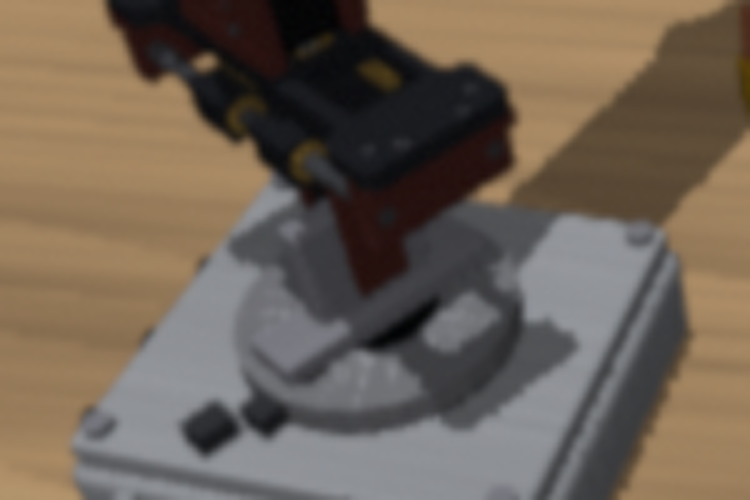

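The scene view shows both lugs clearly: the ring lug at crop (265,415) and the fixed lug at (210,427). The ring has followed and needs a bit more.

```bash
cat >> h.py <<'E'
def lugs(im,d,K,C,seeds,c=(.540,-.1663)):
    P=cloud(d,K,C); g=cv2.cvtColor(im,cv2.COLOR_RGB2GRAY)
    rad=np.hypot(P[...,0]-c[0],P[...,1]-c[1])
    m=((g<75)&(rad>.055)&(rad<.1)&(P[...,2]<.1)).astype(np.uint8)
    n,l,s,cc=cv2.connectedComponentsWithStats(m,connectivity=4)
    for i in range(1,n):
        if s[i,4]<12: continue
        p=P[l==i]; a=np.degrees(np.arctan2(p[:,1]-c[1],p[:,0]-c[0])); t=p[p[:,2]>np.percentile(p[:,2],85)-.002]
        at=np.degrees(np.arctan2(t[:,1]-c[1],t[:,0]-c[0]))
        print(cc[i].round(1),s[i,4],'xyz',p.mean(0).round(4),'ang mean',a.mean().round(1),'range',np.percentile(a,[3,97]).round(1),'top',len(t),t[:,2].mean().round(4),at.mean().round(1),'r',np.percentile(rad[l==i],[5,95]).round(3))
E
python3 - <<'E'
from h import *
lugs(*pickle.load(open("s4.pkl","rb")),0)
print('w2');lugs(*pickle.load(open("w2.pkl","rb")),0)
print('top');lugs(*pickle.load(open("top.pkl","rb")),0)
E
```

```text
[155.8 216. ] 317 xyz [ 0.5801 -0.1396  0.0836] ang mean 34.7 range [-28.7  94.1] top 85 0.0895 42.4 r [0.056 0.072]
[115.8 224.5] 70 xyz [ 0.6133 -0.2132  0.085 ] ang mean -32.6 range [-37.7 -29.5] top 38 0.0877 -33.8 r [0.079 0.095]
w2
[155.2  37.5] 26 xyz [ 0.4419 -0.1758  0.0384] ang mean -174.5 range [-178.4 -173.6] top 7 0.0523 -175.9 r [0.096 0.1  ]
[178.5  45.8] 35 xyz [ 0.4436 -0.1514  0.0349] ang mean 171.2 range [167.6 171.6] top 6 0.0505 169.9 r [0.096 0.099]
[185.3 119.3] 369 xyz [ 0.5128 -0.1213  0.0805] ang mean 117.3 range [ 70.  172.4] top 92 0.0872 111.5 r [0.06  0.061]
[ 84.8 186.3] 290 xyz [ 0.6069 -0.2127  0.0849] ang mean -34.7 range [-39.3 -30.5] top 196 0.0871 -35.0 r [0.075 0.091]
[144.6 198.1] 134 xyz [ 0.6044 -0.1487  0.0855] ang mean 15.3 range [ 8.7 19.7] top 103 0.0872 14.2 r [0.063 0.071]
top
[381.7 134.3] 65 xyz [ 0.6093 -0.2135  0.0853] ang mean -34.2 range [-38.4 -30.2] top 39 0.0873 -34.1 r [0.077 0.093]
[349.6 136. ] 34 xyz [ 0.6066 -0.1496  0.086 ] ang mean 14.1 range [ 8.2 18.3] top 15 0.0883 14.1 r [0.065 0.072]
[348.9 192.6] 68 xyz [ 0.4935 -0.1419  0.0798] ang mean 94.2 range [-176.1  174.9] top 21 0.0841 129.1 r [0.057 0.058]
[335.7 219. ] 40 xyz [ 0.4516 -0.1241  0.0221] ang mean 154.5 range [150.1 158.4] top 9 0.0467 153.7 r [0.096 0.1  ]
[349.3 220. ] 49 xyz [ 0.4477 -0.1497  0.0316] ang mean 162.4 range [163.1 175.2] top 12 0.0487 168.1 r [0.092 0.097]
[361.3 221. ] 41 xyz [ 0.4453 -0.1737  0.031 ] ang mean -140.5 range [-179.3  178.6] top 11 0.0485 -46.4 r [0.092 0.1  ]
```

```bash
cat >> h.py <<'E'
def lug2(im,d,K,C):
    P=cloud(d,K,C); g=cv2.cvtColor(im,cv2.COLOR_RGB2GRAY); z=P[...,2]
    t=(z>.0845)&(z<.0895)&(g<70)
    f=t&(np.hypot(P[...,0]-.612,P[...,1]+.2135)<.016); F=P[f].mean(0)
    D=F[:2]-(np.array([.540,-.1663])+.083*np.array([np.cos(np.radians(-35)),np.sin(np.radians(-35))])); c=np.array([.540,-.1663])+D
    rad=np.hypot(P[...,0]-c[0],P[...,1]-c[1]); an=np.degrees(np.arctan2(P[...,1]-c[1],P[...,0]-c[0]))
    m=t&(rad>.062)&(rad<.0725)&(an>-60)&(an<20)
    print('offset mm',(D*1000).round(1),'fixed n',f.sum(),an[f].mean().round(1),'ring lug n',m.sum(),an[m].mean().round(1),np.percentile(an[m],[3,97]).round(1),'r',rad[m].mean().round(4))
    return c
E
python3 - <<'E'
from h import *
c=lug2(*pickle.load(open("s4.pkl","rb")))
lug2(*pickle.load(open("w2.pkl","rb")))
E
```

```text
offset mm [4.1 0.3] fixed n 42 -35.0 ring lug n 25 -26.5 [-32.5 -21.6] r 0.0663
offset mm [-0.   0.1] fixed n 202 -35.0 ring lug n 101 14.1 [ 8.6 19.5] r 0.0668
```

```bash
python3 -m crank '[0,0,0,0,0,0.04,1,0,0,0,0,0,0.08,1,0,0,0,0,0,0.11,1,0,0,0,0,0,0.135,1,0,0,0,0,0,0.15,1,0,0,0,0,0,0.15,1,0,0,0,0,0,0.15,1]' 50
python3 - <<'E'
from h import *
go([.540,-.1663,.1106],-43)
a=grab("scene"); lug2(*a); im=a[0]
save("pics/s5.png",cv2.resize(im[139:239,74:224],(750,500),interpolation=cv2.INTER_CUBIC))
E
```

```text
time: 9.6
eef_pos: [0.5405, -0.1661, 0.1106]
orientation: [0.001, 0.367, 0.93, 0.0]
wrist_force: [0.3, 2.2, 5.2]
width: 0.0137
grip_force: 50.0
t 9.6 pos [ 0.5405 -0.1661  0.1106] shift [ 0.2 -0.5 -0. ] rot [ 0.0009  0.0009 -0.0005] j7 1.27
offset mm [1.8 2. ] fixed n 53 -35.0 ring lug n 28 -34.3 [-39.4 -30.4] r 0.0677
```

View pics/s5.png

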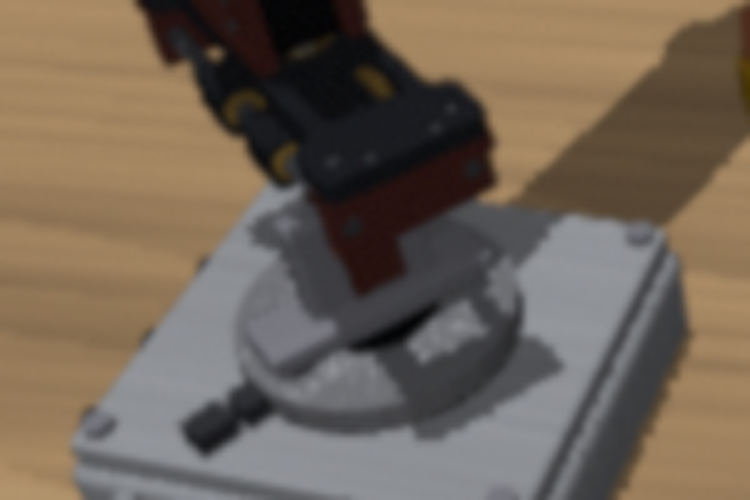

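The ring lug at (250,402) now sits in line with the fixed lug at (208,427). I'll release and withdraw straight up.

```bash
python3 -m crank '[0,0,0,0,0,0,0,0,0,0,0,0,0,0,0,0,0,0,0,0,0,0,0,0,0,0,0,0,0,0,0,0,0,0,0,0,0,0,0,0,0,0,0,0,0,-10,0,0,0,0,0,0,-25,0,0,0,0,0,0,-45,0,0,0,0,0,0,-80,0,0,0,-0.5,0,0,-120,0,0,0,-0.5,0,0,-150,0,0,0,-0.5,0,0,-150,0,0,0,-0.5,0,0,-150,0,0,0,-0.5,0,0,-150,0,0,0,-0.5]' 50
python3 - <<'E'
from h import *
a=grab("scene"); pickle.dump(a,open("s6.pkl","wb")); b=grab("wrist"); pickle.dump(b,open("w6.pkl","wb"))
lug2(*a); 
save("pics/p6.png",np.hstack([cv2.resize(a[0][139:239,74:194],(400,400)),cv2.resize(b[0][:,:],(400,400))]))
im,d,K,C=b; P=cloud(d,K,C)
lugs(*b,0)
for zl,zh in ((.097,.105),(.145,.155)):
    q=P[(P[...,2]>zl)&(P[...,2]<zh)&(np.hypot(P[...,0]-.54,P[...,1]+.1663)<.06)]
    print(len(q),cv2.minAreaRect((q[:,:2]*1000).astype(np.float32)),np.median(q[:,2]))
E
```

```text
offset mm [2.1 2.5] fixed n 53 -35.0 ring lug n 25 -34.4 [-41.  -30.4] r 0.0673
[180.8  97.9] 43 xyz [ 0.4439 -0.1504  0.0446] ang mean 170.6 range [167.4 171.3] top 14 0.0537 169.5 r [0.095 0.099]
[155.  120.4] 33 xyz [ 0.4426 -0.1742  0.0498] ang mean -175.4 range [-178.6 -174.2] top 17 0.0545 -176.3 r [0.095 0.1  ]
[242.9 140.8] 476 xyz [ 0.4932 -0.134   0.0824] ang mean 135.5 range [104.3 176.9] top 139 0.0889 138.6 r [0.06  0.061]
[311.5 151.4] 14 xyz [ 0.5286 -0.1071  0.0776] ang mean 100.9 range [ 97.9 103.6] top 4 0.0812 101.5 r [0.06  0.061]
2855 ((539.7696533203125, -166.08737182617188), (30.138259887695312, 102.85802459716797), 46.742706298828125) 0.10099414218842859
3080 ((535.1984252929688, -161.94998168945312), (35.124698638916016, 40.50191116333008), 8.737131118774414) 0.15092145913655036schema error: expected a multiple of 7 numbers
```

View pics/p6.png

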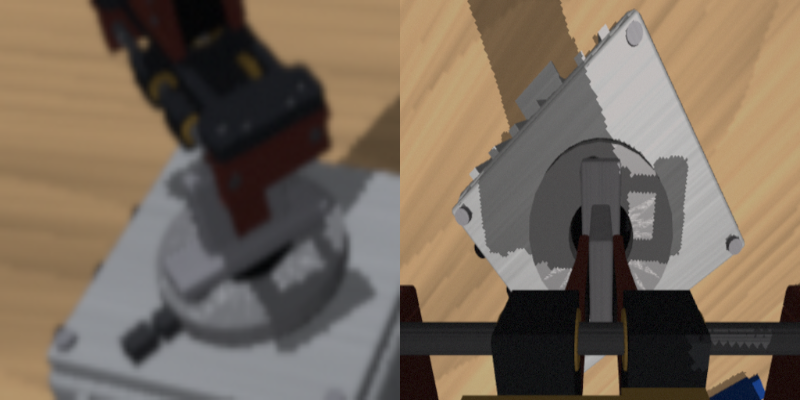

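That call was refused because I miscounted the row values, so nothing moved. The spanner is seated, with the bar top at 101 mm. Sending the release again.

```bash
python3 -m crank '[0,0,0,0,0,0,0, 0,0,0,0,0,0,0, 0,0,0,0,0,0,0, 0,0,0,0,0,0,0, 0,0,0,0,0,0,0, 0,0,0,0,0,0,0, 0,0,-10,0,0,0,0, 0,0,-25,0,0,0,0, 0,0,-45,0,0,0,0, 0,0,-80,0,0,0,0, 0,0,-115,0,0,0,0, 0,0,-150,0,0,0,0, 0,0,-150,0,0,0,0, 0,0,-150,0,0,0,0]' 50
python3 - <<'E'
from h import *
a=grab("scene"); b=grab("wrist"); pickle.dump((a,b),open("w7.pkl","wb"))
lug2(*a); lugs(*b,0)
save("pics/p7.png",np.hstack([cv2.resize(a[0][139:239,74:194],(400,400)),cv2.resize(b[0],(400,400))]))
im,d,K,C=b; P=cloud(d,K,C)
for zl,zh in ((.097,.105),(.147,.155)):
    q=P[(P[...,2]>zl)&(P[...,2]<zh)&(np.hypot(P[...,0]-.54,P[...,1]+.1663)<.06)]
    print(len(q),cv2.minAreaRect((q[:,:2]*1000).astype(np.float32)),np.median(q[:,2]))
E
```

```text
time: 10.92
eef_pos: [0.5411, -0.1667, 0.2629]
orientation: [0.002, 0.367, 0.93, 0.001]
wrist_force: [0.4, -0.5, -0.9]
width: 0.0436
grip_force: 0.0
offset mm [2.  2.3] fixed n 57 -35.0 ring lug n 26 -35.0 [-40.5 -30. ] r 0.0672
[211.8  95.6] 19 xyz [ 0.4445 -0.1502  0.0436] ang mean 170.4 range [167.8 171.3] top 6 0.056 169.1 r [0.094 0.1  ]
[196.  109.2] 14 xyz [ 0.4432 -0.1738  0.0514] ang mean -175.6 range [-177.9 -174. ] top 7 0.0565 -176.6 r [0.095 0.1  ]
[255.4 135.3] 916 xyz [ 0.5098 -0.1403  0.0878] ang mean 56.5 range [-174.5  174.9] top 776 0.0892 46.1 r [0.055 0.061]
[266.1 231.6] 246 xyz [ 0.6031 -0.2101  0.0867] ang mean -34.8 range [-39.4 -30. ] top 222 0.0871 -34.8 r [0.063 0.091]
1538 ((539.7029418945312, -166.49298095703125), (29.758316040039062, 102.8255386352539), 47.41790008544922) 0.10100734151292715
855 ((540.2866821289062, -166.21603393554688), (13.52481460571289, 55.571807861328125), 46.499149322509766) 0.1509193037855125
```

View pics/p7.png

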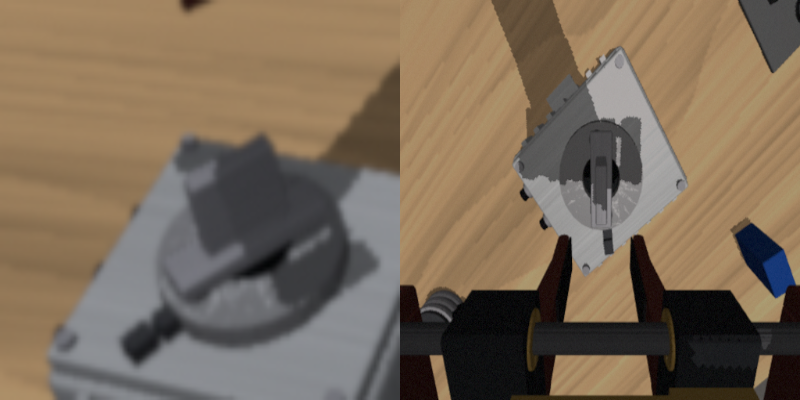

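The spanner stands level in the ring and the gripper is clear of it. The two lugs read as one straight line near (608,238) in the wrist view. I'll do one check of the two angles by radius before handing in.

```bash
python3 - <<'E'
from h import *
a,(im,d,K,C)=pickle.load(open("w7.pkl","rb")); P=cloud(d,K,C); g=cv2.cvtColor(im,cv2.COLOR_RGB2GRAY)
x=P[...,0]-.54;y=P[...,1]+.1663; rad=np.hypot(x,y); an=np.degrees(np.arctan2(y,x)); t=(g<75)&(abs(P[...,2]-.087)<.003)&(abs(an+35)<15)
for lo,hi in((.062,.0715),(.076,.092)):
    m=t&(rad>lo)&(rad<hi); print(m.sum(),an[m].mean().round(2),np.percentile(an[m],[3,97]).round(1))
ok=True
A=[an[t&(rad>lo)&(rad<hi)].mean() for lo,hi in((.062,.0715),(.076,.092))]
if abs(A[0]-A[1])<1.5: print(r.close_job())
E
```

```text
77 -34.41 [-39.5 -29.3]
125 -35.02 [-39.4 -31. ]
the job is handed in; nothing more can be done
None
```

The job is handed in: the wide spanner stands fully seated in the ring, whose lug points at the fixed lug to within about 0.6° by the last wrist image; the gripper is clear and the narrow spanner was left in the rack.

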